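Seat a pointer hub in the V-nest

TASK

Pick up the aluminium pointer hub, set it down flat on the bare front of the V-nest's base plate, clear of the V, and from there push it along the plate into the V until it is fully home against both flanks and the back stop. Leave it standing there, let go, and do not disturb the square-headed bolt or the ruby glass window.

Things in the scene. Friction and masses are not known exactly. Their poses are not given: they have to be found in the camera images.
- hub_boss (a point): Pointer hub, bare silver aluminium, 0.18 kg, loose, upright: round flange 56 mm in diameter, 18 mm thick, and on it, on the same axis, a round boss 26 mm in diameter, 44 mm tall (62 mm in all). Same from every side. This point is on the axis half-way up the boss, 40 mm above the hub's underside: a good place to grip it from above. z is the axis.
- nest: V-nest, a steel fixture fixed to the counter: base plate 180 (x) x 120 (y) x 8 mm; at its +x end two flanks forming a 90 degree V open to -x, and a small flat stop in the throat, all 14 mm tall above the plate, lower than the hub's flange top, so fingers on the boss pass over them. Origin: centre of the plate's underside. Plate front x = -90 to +10 mm is bare; x is the push direction.
- seat (a point): Where the hub's axis stands when home, touching both flanks and stop at once: on the plate's top face, 8 mm above the counter, 30 mm to +x of the nest's origin; axes as the nest (x: push direction). From here the stop's face is at x = +28 mm, the flank faces run from (x, y) = (-10, +-50) to (+28, +-12). A hub centred at x = -75, y = 0 stands on the bare front, clear of the V.
- bolt: Bystander: dark iron bolt standing on its square head (32 x 32 x 14 mm), round shank 16 mm in diameter pointing up, 70 mm tall in all. Origin at the centre of its underside.
- window: Bystander: ruby glass flag window, a flat pane 64 x 46 x 7 mm lying on the counter. Origin at the centre of its underside, x along its length. (Also a fixed steel coin-release mechanism, 80 mm tall, stands at the far side of the work, more than 0.72 m ahead of the base.)
There are look-alikes about, which are no part of the job. Of the things that look like the part that bears hub_boss, take the one that is farthest to the robot's left at the start.

How it is judged:
By the outcome, as a careful person would: the job done as asked, in the order asked, and still so for the second after the job is handed in, with the robot touching nothing.
It also fails if it takes over 35 s, if anything falls off the work surface, if the arm or the gripper's body presses on something with over 40 N, if the wrist force passes 120 N, or if a joint passes its speed limit or range.

ROBOT

A 6-joint arm with a two-finger parallel gripper is mounted at the origin on the work surface. World frame = base frame: x ahead of the robot, y to its left, z up, the work surface at z = 0. Lengths are in m, angles in degrees, forces in N, time in s.
With the tool pointing down it reaches from about 0.25 to 0.725 m from the base axis. Payload 9.7 kg.
Tool frame: the origin (TCP) lies midway between the tips of the shut fingers; the grasp point (between the pads) lies 19 mm behind it; z points along the fingers, y is the direction in which the jaws open and shut (so a half turn about z gives the same grasp; the last joint's range is limited). The gripper opens to 85 mm and grips with 20 to 120 N. Pads are 22 mm wide; open, the fingers measure 114 mm over their backs; the gripper's body (76 mm by 85 mm) begins 54 mm behind the grasp point. The pads swing forward as they close: fully open they stand 13 mm farther back than shut.
Start: joints at [-75.63, 4.979, 10.078, 95.1, 0, 90], TCP at [0.136, -0.533, 0.231] pointing down, gripper open.
Joint ranges: [-179.16, 179.16], [-48.56, 103.87], [-65.8, 70.77], [-126.05, 130.52], [-82.76, 87.17], [-180, 180]. Speed limits (degrees/s): [127.2, 127.2, 147.25, 180, 180, 180].

INTERFACE

Orientations are given as [roll, pitch, yaw] about the fixed x, y, z axes, in that order (R = Rz(yaw) Ry(pitch) Rx(roll)).
In Python, from workcell import get_obs, camera, get_calibration, job_done gives the robot as it stands.
- The arm moves only by the tool play_rows, never from a script. Its argument "commands" is text: rows parted by semicolons, each of 5 numbers parted by spaces: the opening, from 0 (shut) to 1 (fully open), then the shift along the world's x, y, z in mm, then the turn about the world's z in degrees. A call has 1 to 10 rows; each row is the pose to reach, as a shift and turn from the pose commanded when the call began; what a row does not reach only later rows make up. A row lasts 1/12 s, in which the tool goes at most 41.7 mm and 7.16 degrees, less where a joint would pass 70% of its speed; a pose out of reach is approached as far as the arm can. A call with a gripper value outside its range is refused whole. The fingers move at their own pace and stop on an object; "force" is the grip in N (left out, the last holds). Time passes only in rows, so rows that repeat a pose let the fingers close. It gives the time, the measured TCP pose, the force and the opening at its end, in the units of the state.
- get_obs(): the state, without advancing time (a new reading comes with each control period).
- camera(name): name is "scene" or "top" or "wrist"; returns the picture (420x560x3 uint8, red, green, blue); there is no depth.
- get_calibration(name): a dict with "fx", "fy", "cx", "cy" (pixels), "eye" and "attitude" of the camera in the world; the wrist camera has in their place "mount" (4x4, takes a point from camera to tool coordinates, whose origin is the TCP and whose axes are the flange's). Camera axes: x right, y down, z forward; pixel columns grow to the right and rows downward; lengths in m; the calibration is good to about 2 mm. A picture is of the moment at which its call begins: read the wrist's pose just before it. get_calibration takes no time and is no camera call.
- job_done(): hands the job in, once; it reports no verdict.
The state is a dict: "time": time; "q": joint angles; "qd": joint speeds; "joint_efforts": joint torques, N m; "ee_pos": TCP position; "tcp_rot": TCP orientation; "wrist_force": force on the tool from outside, world axes, zero at the start; "torque": the same for the moment, N m; "opening": finger opening in m.
Only numpy, scipy, OpenCV 4.12 (cv2) and the standard library are available. Lean on these libraries where they do the work, as an engineer would, in place of code of your own. Each camera call takes 0.05 s, during which the arm holds its last target.

## Working session

There is one attempt and no reset: what is moved stays moved. The work goes in short steps, Python scripts to look and compute and a tool call to move; the robot and the scene stay as the last step left them, time stands still between calls to the robot, and variables do not carry over. Pictures are saved under pics/ and viewed, and the job is handed in when it is done.

Besides the shell and the picture viewer there is one more tool, called as name(argument=value, ...) on one line, values as JSON. play_rows: Moves the arm, as the interface text tells. Its arguments: {"type":"object","properties":{"commands":{"type":"string"},"force":{"type":"number"}},"required":["commands"]}

```bash
mkdir -p pics; ls; python3 - <<'E'
from workcell import *
import cv2
print(get_obs())
for n in ("scene","top"):
    cv2.imwrite(f"pics/{n}0.png",camera(n)[:,:,::-1])
    print(get_calibration(n))
print(get_calibration("wrist"))
E
```

```text
pics
{'time': 0.0, 'q': array([-7.56316320e+01,  5.01235403e+00,  1.00335107e+01,  9.51003099e+01,
       -3.67989720e-04,  9.00010948e+01]), 'qd': array([-0.04006983, -0.01175469, -0.03018475,  0.10883781, -0.00372667,
        0.01428357]), 'joint_efforts': array([ 5.48508524e-04, -5.20386350e+01,  4.64806044e+01,  1.62519672e-02,
       -5.11422354e-05,  4.96553992e-05]), 'ee_pos': array([ 0.13642417, -0.53256488,  0.2305626 ]), 'tcp_rot': array([-1.79920847e+02,  3.69501855e-04,  1.43672737e+01]), 'wrist_force': array([ 0.13158234, -0.5533813 , -0.38503851]), 'torque': array([-0.03637815, -0.05270901,  0.02651477]), 'opening': 0.08560237977218732}
{'fx': 493.02539235360365, 'fy': 493.02539235360365, 'cx': 273.5630967270191, 'cy': 210.0787856863464, 'eye': array([ 0.97761621, -0.38647106,  0.73265023]), 'attitude': array([-137.85901764,    0.53225488,   45.96640286])}
{'fx': 414.5303604783514, 'fy': 414.5303604783514, 'cx': 277.9826206035777, 'cy': 207.57125477495637, 'eye': array([0.43547458, 0.05283695, 0.69252337]), 'attitude': array([-170.992248  ,   -2.51990576,  -89.74702236])}
{'fx': 348.1798369529143, 'fy': 348.1798369529143, 'cx': 277.8014125477561, 'cy': 211.2326999743209, 'mount': array([[ 9.10889081e-04, -9.61841646e-01, -2.73605225e-01,
         7.01380517e-02],
       [ 9.99999384e-01,  1.04954008e-03, -3.60383587e-04,
        -3.71784926e-04],
       [ 6.33791591e-04, -2.73604728e-01,  9.61842009e-01,
        -1.42792590e-01],
       [ 0.00000000e+00,  0.00000000e+00,  0.00000000e+00,
         1.00000000e+00]])}
```

View pics/scene0.png

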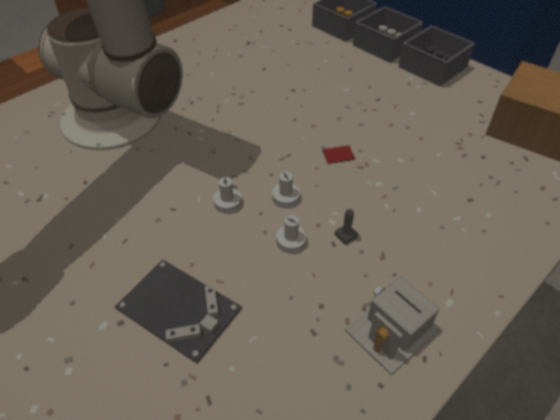

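View pics/top0.png

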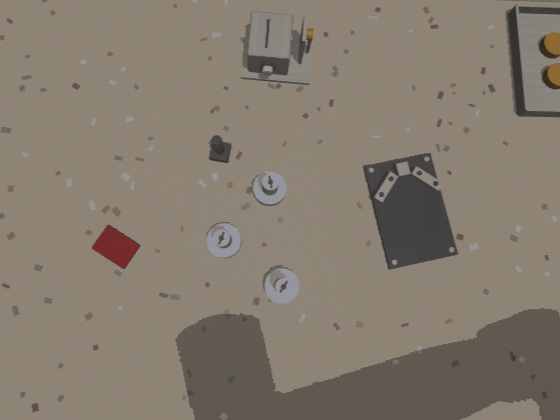

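Three hub-like candidates in top: (270,187), (223,240), (282,286). In top, left in the picture is +y, so (223,240) should be the leftmost. I'll confirm this in crops.

```bash
cat > h.py <<'E'
import numpy as np, cv2
from workcell import *
from scipy.spatial.transform import Rotation as Ro
def ray(n,u,v,T=None):
    c=get_calibration(n); d=np.array([(u-c['cx'])/c['fx'],(v-c['cy'])/c['fy'],1])
    if n=='wrist':
        o=get_obs() if T is None else T; R=Ro.from_euler('xyz',o['tcp_rot'],degrees=True).as_matrix()
        m=c['mount']; return o['ee_pos']+R@m[:3,3], R@m[:3,:3]@d
    return c['eye'],Ro.from_euler('xyz',c['attitude'],degrees=True).as_matrix()@d
def onz(n,u,v,z,T=None):
    e,d=ray(n,u,v,T); return e+d*(z-e[2])/d[2]
def proj(n,p,T=None):
    c=get_calibration(n)
    if n=='wrist':
        R=Ro.from_euler('xyz',T['tcp_rot'],degrees=True).as_matrix();m=c['mount']
        e=T['ee_pos']+R@m[:3,3];R=R@m[:3,:3]
    else: e=c['eye'];R=Ro.from_euler('xyz',c['attitude'],degrees=True).as_matrix()
    q=R.T@(np.asarray(p)-e); return np.array([q[0]/q[2]*c['fx']+c['cx'],q[1]/q[2]*c['fy']+c['cy']])
E
python3 - <<'E'
from h import *
t=cv2.imread('pics/top0.png');s=cv2.imread('pics/scene0.png')
cv2.imwrite('pics/c1.png',np.hstack([cv2.resize(t[160:310,190:310],None,fx=3.6,fy=3.6,interpolation=2)[:540,:],cv2.resize(s[160:260,200:320],None,fx=3,fy=5.4,interpolation=2)]))
cv2.imwrite('pics/c2.png',np.hstack([cv2.resize(t[145:275,355:465],None,fx=4,fy=4,interpolation=2)]))
for u,v in((270,187),(223,240),(282,286)): print(onz('top',u,v,.018))
for n,pts in(('top',((364,166),(431,154),(457,253),(390,268))),('scene',((163,262),(241,308),(195,356),(116,307)))):
  for p in pts: print(n,onz(n,*p,.008))
E
```

```text
[0.5770746  0.03704686 0.018     ]
[0.48844872 0.11251451 0.018     ]
[0.41551732 0.01662224 0.018     ]
top [ 0.61816405 -0.12429453  0.008     ]
top [ 0.64150922 -0.24254379  0.008     ]
top [ 0.47052435 -0.27758507  0.008     ]
top [ 0.44506524 -0.1628432   0.008     ]
scene [ 0.45218417 -0.16689357  0.008     ]
scene [ 0.62275484 -0.12891114  0.008     ]
scene [ 0.63680075 -0.23746485  0.008     ]
scene [ 0.47363289 -0.27868224  0.008     ]
```

View pics/c1.png

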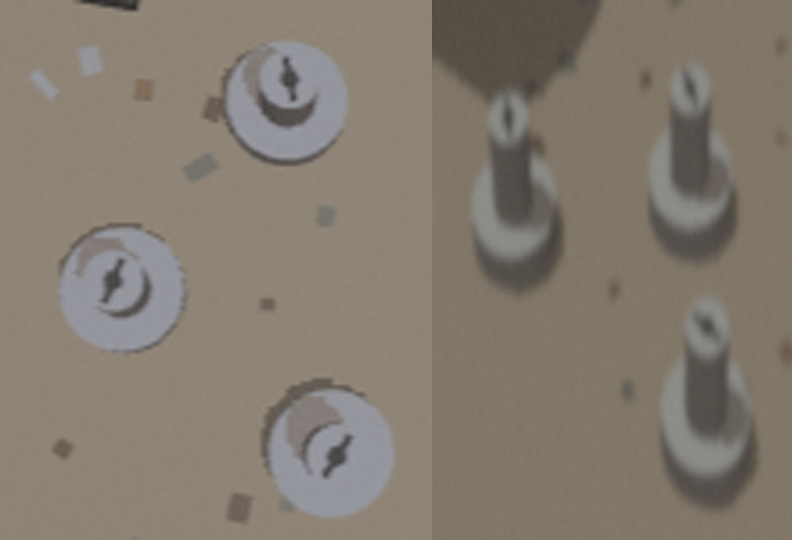

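View pics/c2.png

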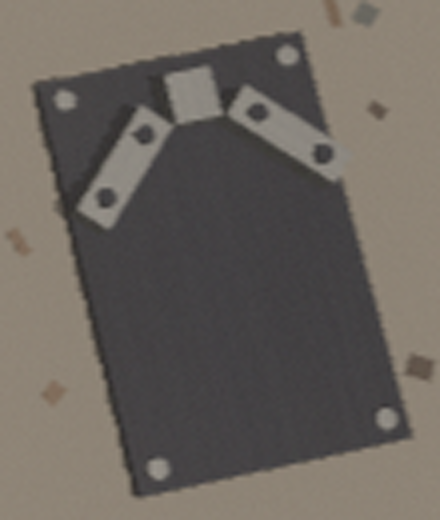

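The leftmost candidate at top (223,240) → world (0.488, 0.113) is the hub I want; the other two are at y≈0.037 and 0.017. Next I'll measure the nest and hub finely.

```bash
cat >> h.py <<'E'
def many(n,P,z,T=None): return np.array([onz(n,u,v,z,T)[:2] for u,v in np.asarray(P).reshape(-1,2)])
def plate(n,im,T=None,th=None):
    mx=im.max(2); m=((mx<(th or 95))).astype(np.uint8); 
    return m
def rectfit(P):
    r=cv2.minAreaRect((P*1000).astype(np.float32)); return r
E
python3 - <<'E'
from h import *
for n,roi in(('top',(355,140,110,140)),('scene',(110,255,140,105))):
    im=cv2.imread(f'pics/{n}0.png');x,y,w,h=roi;c=im[y:y+h,x:x+w]
    g=c.max(2); t,_=cv2.threshold(g,0,255,cv2.THRESH_OTSU); 
    m=(g<t).astype(np.uint8)
    cs,_=cv2.findContours(m,cv2.RETR_EXTERNAL,cv2.CHAIN_APPROX_NONE);k=cv2.convexHull(max(cs,key=cv2.contourArea))
    P=many(n,k.reshape(-1,2)+[x,y],.008); print(n,t,rectfit(P))
im=cv2.imread('pics/top0.png');c=im[215:265,198:248].astype(int)
print(c[25,::3].tolist()[:6])
sat=c.max(2)-c.min(2)
lum=c[:,:,0]
m=(c[:,:,0]>c[:,:,2]-2).astype(np.uint8)
cs,_=cv2.findContours(m,cv2.RETR_EXTERNAL,cv2.CHAIN_APPROX_NONE);k=max(cs,key=cv2.contourArea)
print(cv2.minEnclosingCircle(k),cv2.fitEllipse(k))
for f in (cv2.minEnclosingCircle(k)[0],cv2.fitEllipse(k)[0]): print(onz('top',f[0]+198,f[1]+215,.018))
cv2.imwrite('pics/m.png',cv2.resize(m*255,None,fx=6,fy=6,interpolation=0))
for p,z in(((221.2,238.6),.062),): print(onz('top',*p,z))
E
```

```text
top 104.0 ((543.9401245117188, -199.01043701171875), (181.10678100585938, 123.57185363769531), 12.360189437866211)
scene 93.0 ((547.4193725585938, -203.48245239257812), (182.66835021972656, 121.0655746459961), 12.28281021118164)
[[119, 133, 143], [119, 132, 142], [120, 134, 143], [156, 148, 148], [157, 150, 148], [157, 149, 148]]
((25.450550079345703, 25.076923370361328), 17.266279220581055) ((25.930925369262695, 25.713150024414062), (31.849796295166016, 33.73191452026367), 54.681793212890625)
[0.48832989 0.11178528 0.018     ]
[0.48730595 0.11098555 0.018     ]
[0.48709158 0.11138737 0.062     ]
```

play_rows(commands="0.7 34 28 0 7; 0.7 68 56 0 14; 0.7 102 84 0 21; 0.7 136 112 0 28; 0.7 170 140 0 35; 0.7 204 168 0 42; 0.7 238 196 0 49; 0.7 272 224 0 56; 0.7 306 252 0 63; 0.7 340 280 0 70", force=30)

```text
time: 0.93
ee_pos: [0.4593, -0.2661, 0.2311]
tcp_rot: [-180.0, -0.0, 84.7]
wrist_force: [-0.4, -0.6, -0.5]
opening: 0.0599
```

play_rows(commands="0.7 33 25 0 7; 0.7 66 50 0 14; 0.7 66 50 0 18; 0.7 66 50 0 18; 0.7 66 50 0 18")

```text
time: 1.35
ee_pos: [0.524, -0.2177, 0.2308]
tcp_rot: [-179.9, -0.0, 102.3]
wrist_force: [0.7, -0.6, 0.4]
opening: 0.0598
```

```bash
python3 - <<'E'
from h import *
import pickle
o=get_obs();cv2.imwrite('pics/w1.png',camera('wrist')[:,:,::-1]);pickle.dump(o,open('w1.pkl','wb'));print(o['ee_pos'],o['tcp_rot'],o['qd'],o['time'])
E
```

```text
[ 0.52398143 -0.21773072  0.23080911] [-1.79939639e+02 -2.33825689e-02  1.02271260e+02] [-1.63441031 -1.13255644 -0.44702835  0.0064244   0.06098213  0.95442596] 1.35
```

View pics/w1.png

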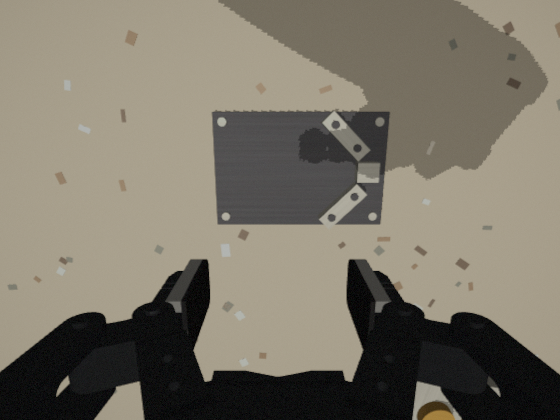

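The wrist view shows the plate at corners ≈(213,112), (389,112), (381,224), (218,224), with the V to the right and the stop at (368,173).

```bash
python3 - <<'E'
from h import *
import pickle
o=pickle.load(open('w1.pkl','rb'));im=cv2.imread('pics/w1.png')
P=many('wrist',[(213,111.5),(389.5,111.5),(381.5,224),(218,224)],.008,o);print(P.round(4));print(rectfit(P), P.mean(0))
d=P[1]+P[2]-P[0]-P[3];print(np.degrees(np.arctan2(d[1],d[0])))
# screws (same plane): symmetric about plate centre
S=many('wrist',[(221.5,122),(379.5,122),(373,216),(226,216.5)],.008,o);print(S.round(4),S.mean(0));d=S[1]+S[2]-S[0]-S[3];print(np.degrees(np.arctan2(d[1],d[0])))
St=many('wrist',[(357.5,183),(358,162.5)],.022,o);print('stop face',St)
t=many('top',[(371.3,170.2),(426.6,158.8),(451.6,249.7),(394.5,262.2)],.008);print('top screws',t,t.mean(0));d=(t[0]+t[1]-t[2]-t[3]);print(np.degrees(np.arctan2(d[1],d[0])))
t=many('scene',[(163,264.5),(234,307),(195.5,353),(123,305)],.008);print('scene screws',t,t.mean(0))
cv2.imwrite('pics/c3.png',cv2.resize(im[100:235,200:400],None,fx=4,fy=4,interpolation=2))
E
```

```text
[[ 0.4457 -0.1625]
 [ 0.6197 -0.1245]
 [ 0.6468 -0.2407]
 [ 0.4706 -0.2792]]
((545.9637451171875, -201.6730499267578), (180.39422607421875, 119.32776641845703), 12.3217191696167) [ 0.54569639 -0.20173275]
12.322539245569375
[[ 0.4558 -0.1708]
 [ 0.6129 -0.1365]
 [ 0.635  -0.2339]
 [ 0.4777 -0.2688]] [ 0.54534204 -0.20249854]
12.424382245026658
stop face [[ 0.60454203 -0.20004273]
 [ 0.59925778 -0.17966365]]
top screws [[ 0.61095043 -0.13673572]
 [ 0.6327646  -0.23431066]
 [ 0.4759767  -0.26869708]
 [ 0.45463089 -0.17077407]] [ 0.54358066 -0.20262938]
12.327302771417381
scene screws [[ 0.45677022 -0.17016035]
 [ 0.61306213 -0.13607115]
 [ 0.63336692 -0.23379695]
 [ 0.47857824 -0.26807622]] [ 0.54544438 -0.20202617]
```

View pics/c3.png

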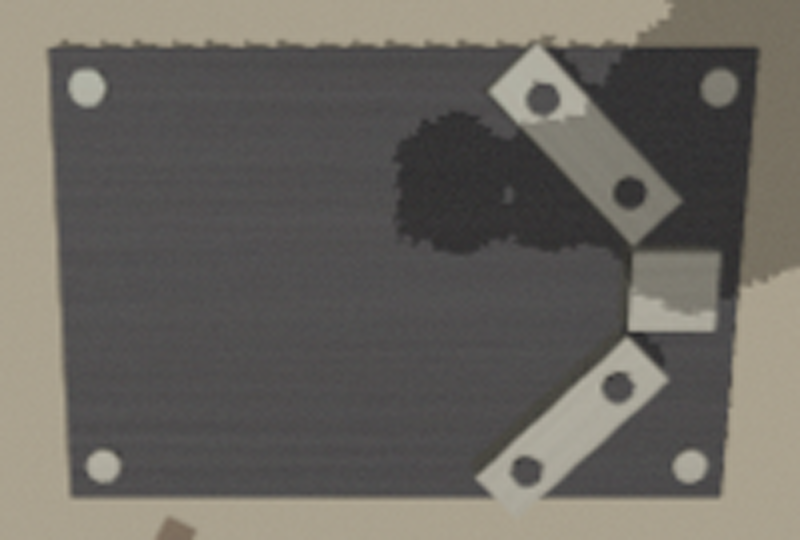

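play_rows(commands="0.7 -4 36 0 0; 0.7 -8 72 0 0; 0.7 -12 108 0 0; 0.7 -16 144 0 0; 0.7 -20 180 0 0; 0.7 -24 216 0 0; 0.7 -28 252 -8 0; 0.7 -32 288 -16 0; 0.7 -37 325 -25 0; 0.7 -37 325 -30 0")

```text
time: 2.23
ee_pos: [0.4858, 0.1106, 0.2007]
tcp_rot: [-180.0, -0.1, 102.4]
wrist_force: [0.6, -0.4, -1.1]
opening: 0.0598
```

play_rows(commands="0.7 0 0 0 0; 0.7 0 0 0 0")

```text
time: 2.4
ee_pos: [0.4869, 0.106, 0.2015]
tcp_rot: [180.0, 0.0, 102.2]
wrist_force: [0.3, 0.0, -0.2]
opening: 0.0601
```

```bash
python3 - <<'E'
from h import *
import pickle
o=get_obs();cv2.imwrite('pics/w2.png',camera('wrist')[:,:,::-1]);pickle.dump(o,open('w2.pkl','wb'));print(o['ee_pos'],o['tcp_rot'],abs(o['qd']).max(),o['time'])
E
```

```text
[0.48690262 0.10601246 0.20152792] [1.79995645e+02 2.02995187e-02 1.02245766e+02] 1.2091997672781216 2.4
```

View pics/w2.png

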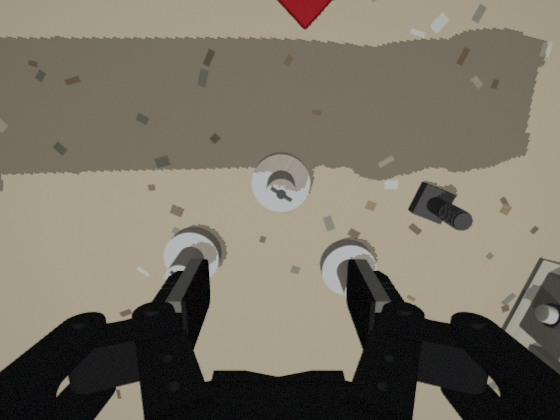

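The hub's flange is centred at ≈(281,183) and its boss top at ≈(281,193). The other hubs are at (190,256) and (348,269), the bolt at (435,203), and the red window at the top edge.

```bash
python3 - <<'E'
from h import *
import pickle
o=pickle.load(open('w2.pkl','rb'));im=cv2.imread('pics/w2.png')
cv2.imwrite('pics/c4.png',cv2.resize(im[140:225,235:325],None,fx=6,fy=6,interpolation=2))
c=im[145:220,240:322].astype(int); m=(c[:,:,0]>c[:,:,2]-4).astype(np.uint8)
m=cv2.morphologyEx(m,cv2.MORPH_OPEN,np.ones((3,3)))
k=max(cv2.findContours(m,0,1)[0],key=cv2.contourArea);e,r=cv2.minEnclosingCircle(k);print(e,r,cv2.fitEllipse(k))
print(onz('wrist',e[0]+240,e[1]+145,.018,o), onz('wrist',281,194,.062,o))
x=.4875,.1115
print(proj('wrist',(*x,.062),o),proj('wrist',(*x,.018),o),proj('scene',(*x,.062)),proj('scene',(*x,.018)))
E
```

```text
(40.5, 38.0) 28.93537139892578 ((39.2503662109375, 45.24176788330078), (40.87529373168945, 56.02559280395508), 92.98104858398438)
[0.48922114 0.11161023 0.018     ] [0.48936431 0.11111908 0.062     ]
[278.9075111  193.09761033] [278.71010233 182.73296067] [285.59352505 175.32627102] [285.40225553 191.03932344]
```

View pics/c4.png

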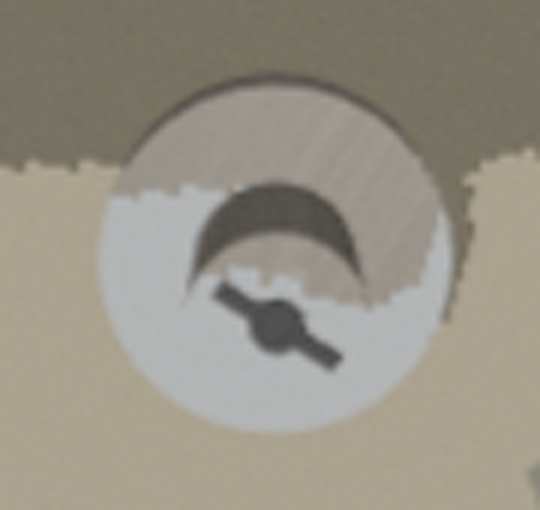

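play_rows(commands="0.7 2 5 -35 0; 0.7 2 5 -70 0; 0.7 2 5 -105 0; 0.7 2 5 -130 0; 0.7 2 5 -150 0; 0.7 2 5 -165 0; 0.7 2 5 -165 0; 0.7 2 5 -165 0")

```text
time: 3.12
ee_pos: [0.4892, 0.1107, 0.0366]
tcp_rot: [-180.0, 0.0, 102.2]
wrist_force: [0.5, -0.3, 0.7]
opening: 0.0598
```

Spot on. Down the rest and close.

play_rows(commands="0.7 0 0 -7 0; 0.7 0 0 -13 0; 0.7 0 0 -13 0; 0.3 0 0 -13 0; 0.2 0 0 -13 0; 0.1 0 0 -13 0; 0.1 0 0 -13 0; 0.1 0 0 -13 0; 0.1 0 0 -13 0", force=30)

```text
time: 3.87
ee_pos: [0.4894, 0.1122, 0.0238]
tcp_rot: [180.0, -0.0, 102.4]
wrist_force: [0.0, -0.3, 5.0]
opening: 0.0253
```

play_rows(commands="0.1 0 0 0 0; 0.1 0 0 0 0; 0.1 0 0 0 0")

```text
time: 4.12
ee_pos: [0.4894, 0.1122, 0.0238]
tcp_rot: [180.0, -0.0, 102.4]
wrist_force: [-1.0, 0.2, 6.3]
opening: 0.0255
```

play_rows(commands="0.1 0 0 8 0; 0.1 0 0 30 0; 0.1 0 0 60 0; 0.1 0 0 90 0; 0.1 0 0 100 0; 0.1 0 0 100 0")

```text
time: 4.62
ee_pos: [0.4904, 0.1124, 0.126]
tcp_rot: [179.8, -0.0, 102.4]
wrist_force: [0.4, 0.2, -2.2]
opening: 0.0252
```

```bash
python3 - <<'E'
from h import *
im=np.hstack([camera('wrist')[:,:,::-1][:,80:480],camera('scene')[:,:,::-1][60:,130:430][:, :]][:1]);cv2.imwrite('pics/w3.png',im);print(get_obs()['wrist_force'],get_obs()['ee_pos'])
E
```

```text
[-0.63092815 -0.1332966  -1.46594601] [0.48889496 0.11204579 0.12225271]
```

View pics/w3.png

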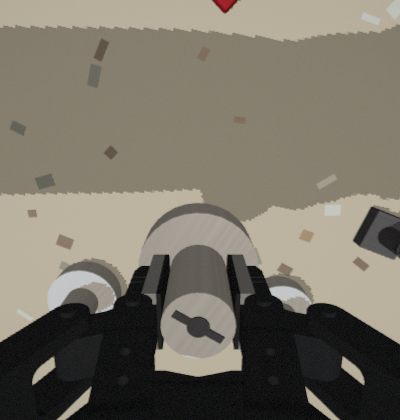

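The hub is held upright and centred in the pads, and it weighs in at ≈1.5–2 N. Carrying it to the plate front.

play_rows(commands="0.1 1 -32 0 0; 0.1 2 -65 0 0; 0.1 4 -98 0 0; 0.1 5 -131 0 0; 0.1 6 -164 0 0; 0.1 7 -197 0 0; 0.1 8 -230 0 0; 0.1 10 -263 0 0; 0.1 11 -296 0 0; 0.1 12 -323 0 0")

```text
time: 5.55
ee_pos: [0.4999, -0.2128, 0.1206]
tcp_rot: [-179.8, -0.1, 102.3]
wrist_force: [-0.4, -0.3, -1.7]
opening: 0.0253
```

play_rows(commands="0.1 0 0 0 0; 0.1 0 0 0 0; 0.1 0 0 0 0")

```text
time: 5.8
ee_pos: [0.5003, -0.2104, 0.1214]
tcp_rot: [-179.9, -0.1, 102.3]
wrist_force: [-0.4, 0.4, -2.0]
opening: 0.0249
```

play_rows(commands="0.1 0 -1 -25 0; 0.1 0 -1 -50 0; 0.1 0 -1 -70 0; 0.1 0 -1 -80 0; 0.1 0 -1 -84 0; 0.1 0 -1 -84 0; 0.1 0 -1 -84 0")

```text
time: 6.38
ee_pos: [0.5017, -0.2116, 0.0403]
tcp_rot: [179.9, 0.0, 102.4]
wrist_force: [0.6, 0.1, -2.5]
opening: 0.0252
```

play_rows(commands="0.1 0 0 -1 0; 0.1 0 0 -2 0; 0.1 0 0 -3 0; 0.1 0 0 -3 0; 0.1 0 0 -3 0")

```text
time: 6.8
ee_pos: [0.5012, -0.212, 0.0365]
tcp_rot: [180.0, 0.0, 102.4]
wrist_force: [0.5, -0.1, -2.4]
opening: 0.0251
```

play_rows(commands="0.1 0 0 -1 0; 0.1 0 0 -2 0; 0.1 0 0 -3 0; 0.1 0 0 -3 0; 0.1 0 0 -3 0")

```text
time: 7.22
ee_pos: [0.501, -0.2119, 0.0331]
tcp_rot: [-180.0, -0.0, 102.4]
wrist_force: [0.4, -0.6, -1.8]
opening: 0.0257
```

play_rows(commands="0.1 0 0 -1 0; 0.1 0 0 -1 0; 0.1 0 0 -1 0")

```text
time: 7.47
ee_pos: [0.5011, -0.2119, 0.0322]
tcp_rot: [-180.0, -0.0, 102.4]
wrist_force: [0.2, 0.5, -2.7]
opening: 0.0249
```

play_rows(commands="0.1 0 0 -0.5 0; 0.1 0 0 -1 0; 0.1 0 0 -1 0; 0.1 0 0 -1 0")

```text
time: 7.8
ee_pos: [0.5012, -0.212, 0.0318]
tcp_rot: [180.0, 0.0, 102.4]
wrist_force: [-2.7, 1.0, 3.5]
opening: 0.0253
```

play_rows(commands="0.1 0 0 -0.5 0; 0.1 0 0 -1 0; 0.1 0 0 -1 0; 0.1 0 0 -1 0")

```text
time: 8.13
ee_pos: [0.5012, -0.212, 0.0318]
tcp_rot: [180.0, 0.0, 102.4]
wrist_force: [-5.5, 3.5, 13.7]
opening: 0.0252
```

Standing on the plate (contact at TCP z 0.0318). Relax the press, open a little so it stands free, and look.

play_rows(commands="0.1 0 0 1 0; 0.1 0 0 1.5 0; 0.1 0 0 1.5 0; 0.4 0 0 1.5 0; 0.4 0 0 1.5 0; 0.4 0 0 1.5 0; 0.4 0 0 1.5 0")

```text
time: 8.72
ee_pos: [0.5011, -0.2119, 0.0317]
tcp_rot: [-180.0, -0.0, 102.4]
wrist_force: [-0.5, -0.4, 0.1]
opening: 0.0345
```

```bash
python3 - <<'E'
from h import *
import pickle
o=get_obs();print(o['ee_pos'],o['wrist_force'],o['opening'],o['time'])
pickle.dump(o,open('w4.pkl','wb'))
w=camera('wrist')[:,:,::-1];s=camera('scene')[:,:,::-1]; cv2.imwrite('pics/w4f.png',w)
cv2.imwrite('pics/w4.png',np.hstack([w[20:420,80:480],cv2.resize(s[230:370,100:240],(400,400))]))
cv2.imwrite('pics/top4.png',camera('top')[:,:,::-1])
E
```

```text
[ 0.50113183 -0.21190904  0.0316637 ] [-0.45651658 -0.38910119  0.05041587] 0.03453901403648681 8.7167
```

View pics/w4.png

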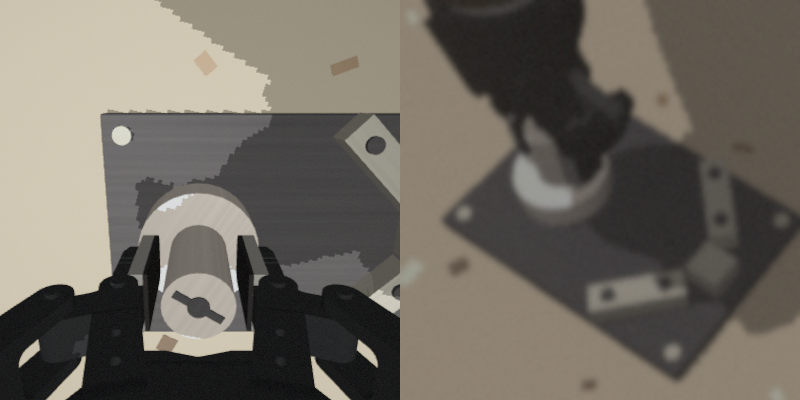

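The hub stands flat and free on the bare front, with the V clear ahead. Pushing it with the rear finger.

play_rows(commands="0.4 4 1 0 0; 0.4 9 2 0 0; 0.4 15 3.3 0 0; 0.4 21 4.6 0 0; 0.4 27 5.9 0 0; 0.4 33 7.2 0 0; 0.4 39 8.5 0 0; 0.4 45 9.8 0 0; 0.4 51 11 0 0; 0.4 56 12.2 0 0")

```text
time: 9.7
ee_pos: [0.5578, -0.1996, 0.0317]
tcp_rot: [-180.0, 0.0, 102.4]
wrist_force: [-2.7, -0.7, 2.7]
opening: 0.0339
```

play_rows(commands="0.4 4 0.9 0 0; 0.4 8 1.8 0 0; 0.4 11 2.4 0 0; 0.4 13 2.8 0 0; 0.4 14 3 0 0; 0.4 14 3 0 0; 0.4 14 3 0 0")

```text
time: 10.28
ee_pos: [0.5713, -0.1967, 0.0318]
tcp_rot: [180.0, -0.0, 102.4]
wrist_force: [-0.1, -0.2, -0.0]
opening: 0.0342
```

```bash
python3 - <<'E'
from h import *
import pickle
o=get_obs();print(o['ee_pos'],o['wrist_force'],o['opening'],o['time'])
pickle.dump(o,open('w5.pkl','wb'))
w=camera('wrist')[:,:,::-1];s=camera('scene')[:,:,::-1]; cv2.imwrite('pics/w5f.png',w)
cv2.imwrite('pics/w5.png',np.hstack([w[20:420,80:480],cv2.resize(s[230:370,100:240],(400,400))]))
E
```

```text
[ 0.57129483 -0.19666609  0.03175334] [-0.05713284 -0.20323738 -0.00110525] 0.03418665720398445 10.2833
```

View pics/w5.png

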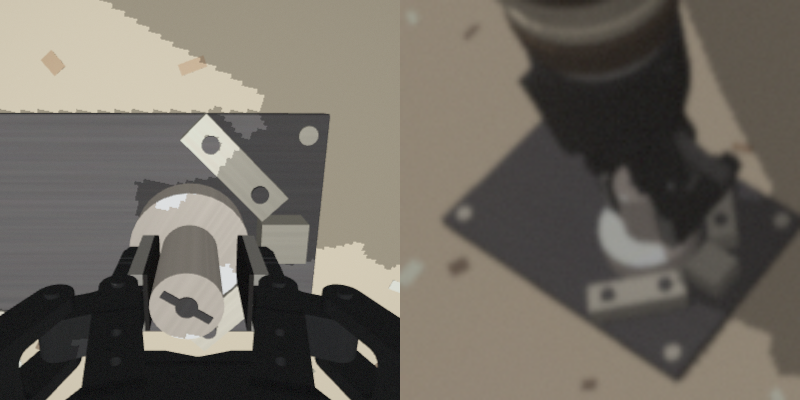

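About 7 mm to go; the hub lies against the rear pad. Continue slowly, watching force.

play_rows(commands="0.4 1 0.2 0 0; 0.4 2 0.4 0 0; 0.4 3 0.6 0 0; 0.4 4 0.9 0 0; 0.4 5 1.1 0 0; 0.4 5 1.1 0 0")

```text
time: 10.88
ee_pos: [0.576, -0.1954, 0.0317]
tcp_rot: [-180.0, -0.0, 102.4]
wrist_force: [-2.9, 0.5, 2.0]
opening: 0.0341
```

play_rows(commands="0.4 0.7 0.15 0 0; 0.4 1.4 0.3 0 0; 0.4 2 0.4 0 0; 0.4 2 0.4 0 0")

```text
time: 11.22
ee_pos: [0.5776, -0.1949, 0.0315]
tcp_rot: [-179.9, -0.0, 102.4]
wrist_force: [-5.4, 1.5, 1.0]
opening: 0.0344
```

play_rows(commands="0.4 0.5 0.1 0 0; 0.4 1 0.2 0 0; 0.4 1 0.2 0 0; 0.4 1 0.2 0 0")

```text
time: 11.55
ee_pos: [0.5777, -0.1948, 0.0315]
tcp_rot: [-179.8, -0.1, 102.4]
wrist_force: [-10.2, 1.4, 5.0]
opening: 0.0342
```

play_rows(commands="0.4 0.5 0.1 0 0; 0.4 1 0.2 0 0; 0.4 1 0.2 0 0; 0.4 1 0.2 0 0")

```text
time: 11.88
ee_pos: [0.5779, -0.1948, 0.0316]
tcp_rot: [-179.7, -0.1, 102.3]
wrist_force: [-14.2, 1.5, 8.4]
opening: 0.0339
```

Firm stop at ≈14 N, but pushing this high may tip the hub. Back off so the pads sit symmetric around it, and look.

play_rows(commands="0.4 -2 -0.4 0 0; 0.4 -4 -0.9 0 0; 0.4 -6 -1.3 0 0; 0.4 -6 -1.3 0 0; 0.4 -6 -1.3 0 0")

```text
time: 12.3
ee_pos: [0.5744, -0.1962, 0.0319]
tcp_rot: [180.0, 0.0, 102.4]
wrist_force: [0.2, 0.3, -0.6]
opening: 0.0346
```

```bash
python3 - <<'E'
from h import *
import pickle
o=get_obs();print(o['ee_pos'],o['tcp_rot'],o['wrist_force'],o['opening'],o['time'])
pickle.dump(o,open('w6.pkl','wb'))
w=camera('wrist')[:,:,::-1];s=camera('scene')[:,:,::-1]; cv2.imwrite('pics/w6f.png',w)
cv2.imwrite('pics/w6.png',np.hstack([w[20:420,80:480],cv2.resize(s[230:370,100:240],(400,400))]))
E
```

```text
[ 0.57440623 -0.19619949  0.03193939] [1.79959429e+02 1.76908377e-02 1.02365408e+02] [ 0.22455638  0.34682546 -0.55512927] 0.034581353986167206 12.3
```

View pics/w6.png

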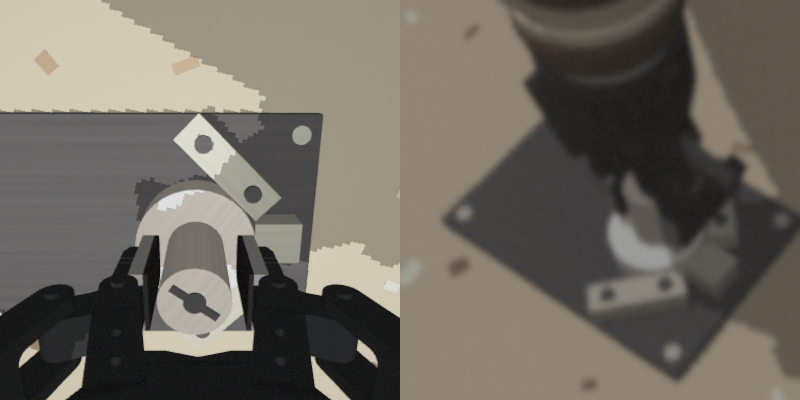

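The boss top is ≈5 px (~1.7 mm) toward the rear pad, so it may have leaned and settled back. I'll grip it lightly to keep it upright and push it home that way.

play_rows(commands="0.1 0 0 0 0; 0.1 0 0 0 0; 0.1 0 0 0 0; 0.1 0 0 0 0; 0.1 0 0 0 0", force=20)

```text
time: 12.82
ee_pos: [0.5735, -0.1963, 0.0319]
tcp_rot: [-179.9, 0.0, 102.4]
wrist_force: [-5.1, 0.0, 3.8]
opening: 0.0252
```

play_rows(commands="0.1 0.3 0.1 0 0; 0.1 0.6 0.15 0 0; 0.1 1 0.2 0 0; 0.1 1 0.2 0 0; 0.1 1 0.2 0 0")

```text
time: 13.23
ee_pos: [0.5736, -0.1963, 0.0319]
tcp_rot: [-179.8, 0.0, 102.3]
wrist_force: [-9.5, -1.8, 6.7]
opening: 0.0253
```

Blocked while gripped. Nudge sideways both ways to check that both flanks bear.

play_rows(commands="0.1 -0.1 0.5 0 0; 0.1 -0.2 1 0 0; 0.1 -0.2 1 0 0; 0.1 -0.2 1 0 0")

```text
time: 13.57
ee_pos: [0.5736, -0.1961, 0.032]
tcp_rot: [-179.8, 0.1, 102.3]
wrist_force: [-9.3, -5.7, 5.4]
opening: 0.0253
```

play_rows(commands="0.1 0.2 -1 0 0; 0.1 0.4 -2 0 0; 0.1 0.4 -2 0 0; 0.1 0.4 -2 0 0")

```text
time: 13.9
ee_pos: [0.5737, -0.1964, 0.0319]
tcp_rot: [-179.8, -0.1, 102.4]
wrist_force: [-12.2, 2.9, 8.5]
opening: 0.0254
```

play_rows(commands="0.1 -0.1 0.5 0 0; 0.1 -0.2 1 0 0; 0.1 -0.2 1 0 0; 0.1 -0.2 1 0 0")

```text
time: 14.23
ee_pos: [0.5737, -0.1963, 0.0319]
tcp_rot: [-179.8, 0.0, 102.3]
wrist_force: [-10.0, -1.4, 6.0]
opening: 0.0256
```

Stiff both ways (0.1–0.2 mm for 4 N), so both flanks bear. Ease off to ~3 N forward, then open.

play_rows(commands="0.1 -0.5 -0.1 0 0; 0.1 -1 -0.3 0 0; 0.1 -1.3 -0.4 0 0; 0.1 -1.3 -0.4 0 0")

```text
time: 14.57
ee_pos: [0.5735, -0.1963, 0.0319]
tcp_rot: [-180.0, -0.0, 102.4]
wrist_force: [-5.5, -0.3, 4.2]
opening: 0.0256
```

play_rows(commands="0.4 0 0 0 0; 0.4 0 0 0 0; 0.5 0 0 0 0; 0.5 0 0 0 0; 0.5 0 0 0 0")

```text
time: 14.98
ee_pos: [0.574, -0.1963, 0.0317]
tcp_rot: [180.0, 0.0, 102.4]
wrist_force: [-0.9, -0.8, 0.1]
opening: 0.0423
```

play_rows(commands="0.5 0 0 8 0; 0.5 0 0 20 0; 0.5 0 0 40 0; 0.5 0 0 65 0; 0.5 0 0 95 0; 0.5 0 0 130 0; 0.5 0 0 160 0; 0.5 0 0 190 0; 0.5 0 0 200 0; 0.5 0 0 200 0")

```text
time: 15.82
ee_pos: [0.5748, -0.1966, 0.2363]
tcp_rot: [179.7, 0.2, 102.4]
wrist_force: [-1.4, 0.3, -0.5]
opening: 0.0427
```

play_rows(commands="0.5 0 0 0 0; 0.5 0 0 0 0")

```text
time: 15.98
ee_pos: [0.5735, -0.1962, 0.2303]
tcp_rot: [-179.9, -0.1, 102.4]
wrist_force: [-0.2, -0.3, -0.2]
opening: 0.0428
```

```bash
python3 - <<'E'
from h import *
import pickle
o=get_obs();print(o['ee_pos'],o['tcp_rot'],o['wrist_force'],o['opening'],o['time'])
pickle.dump(o,open('w7.pkl','wb'))
w=camera('wrist')[:,:,::-1];s=camera('scene')[:,:,::-1]; cv2.imwrite('pics/w7f.png',w);cv2.imwrite('pics/s7.png',s)
for z in(.070,.026): print(proj('wrist',(.5743,-.1956,z),o))
cv2.imwrite('pics/w7.png',np.hstack([cv2.resize(w[80:260,190:390],None,fx=2.4,fy=2.4,interpolation=2),cv2.resize(s[250:370,140:250],(320,432))]))
E
```

```text
[ 0.57347183 -0.19617278  0.23029477] [-1.79904516e+02 -6.02324891e-02  1.02368466e+02] [-0.22988836 -0.32453692 -0.23321965] 0.042841352361902764 15.9833
[278.19527388 193.42870332]
[278.17074653 183.71148945]
```

View pics/w7.png

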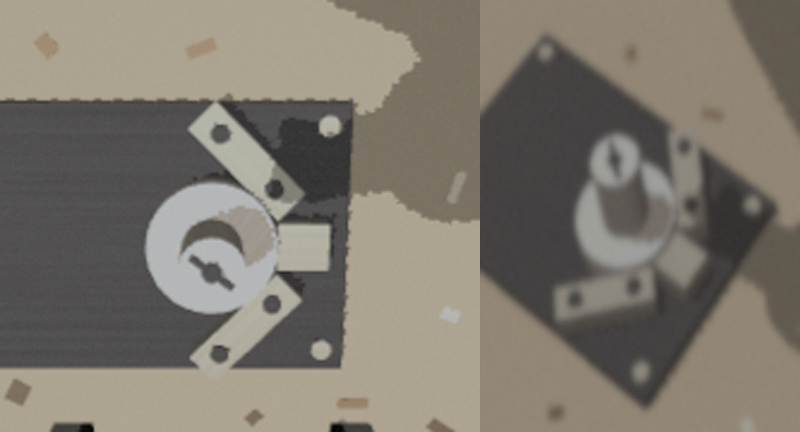

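View pics/s7.png

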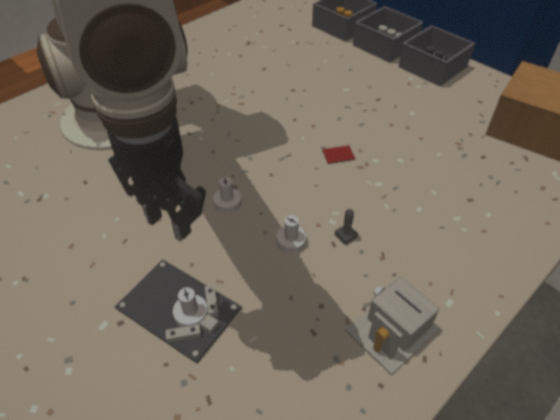

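The hub stands upright in the V. Its flange is centred at wrist pixel (278.1,183.3), against (278.2,183.7) predicted for the seat. The boss top is at (277.9,192.9), against (278.2,193.4). The bolt (347,225) and window (339,154) are where they were in the first picture.

```bash
python3 -c "
from workcell import *
print(job_done())"
```

```text
the job is handed in; nothing more can be done
None
```

The pointer hub farthest to the robot's left is home in the V: it stands upright, released, with the gripper about 0.2 m above it. I handed the job in at about 16 s.

**What I did:** I gripped the hub by its boss and set it down flat and free on the bare front of the plate. I pushed it into the V with the rear finger until it stopped hard at about 14 N. I then backed off, gripped it lightly to keep it upright and pressed again at about 10 N.

**Last checks:**
- **Contact:** While gripped, the hub moved only 0.1–0.2 mm sideways either way, so both flanks were bearing.
- **Position:** After release, the last wrist picture puts the flange and boss within 0.5 pixel of where the seat predicts them. That is under 0.5 mm and finer than the 2 mm calibration.
- **Bystanders:** In the last scene picture, the bolt and the ruby window look where they were at the start.

**What disagreed:** After the first push, the boss sat about 1.7 mm back towards the rear finger. The high push had probably tipped it slightly, which is why I pressed it in again while gripped. The stop position read by the arm was about 0.8 mm short of my camera estimate of the seat, also within calibration.

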